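# Offer the safety lid up to the test box and hold its hinges in line for the pins

## Robot

A 6-joint arm with a two-finger parallel gripper is mounted at the origin on the work surface. World frame = base frame: x ahead of the robot, y to its left, z up, the work surface at z = 0. Lengths are in m, angles in rad, forces in N, time in s.
With the tool pointing down it reaches from about 0.375 to 0.9 m from the base axis. Payload 3.1 kg.
Tool frame: the origin (TCP) lies at the very end of the fingers, on their centre line; the grasp point (between the pads) lies 19 mm behind it (manip.tcp_to_grasp is the distance from the TCP to the grasp point, in m); z points along the fingers, y is the line along which they close (so a half turn about z gives the same grasp; the last joint's range is limited). The gripper opens to 85 mm and grips with 20 to 120 N. Pads are 22 mm wide; open, the fingers measure 114 mm over their backs; the gripper's body (76 mm by 85 mm) begins 54 mm behind the grasp point. The pads swing forward as they close: fully open they stand 13 mm farther back than shut.
Start: joints at [-1.292, 0.527, 1.433, -0, 1.181, -0.178], TCP at [0.276, -0.561, 0.231] pointing down, gripper open.
Joint ranges: [-3.08, 3.08], [-0.75, 2.2], [0.22, 2.44], [-1.43, 4.57], [0, 2.65], [-2.85, 2.85]. Speed limits (rad/s): [2.79, 2.79, 3.14, 3.14, 3.14, 3.14].

## Interface

Orientations are given as a unit quaternion [x, y, z, w].
In Python, from station import manip gives the robot as it stands. The module is installed in compiled form; this text tells all that it offers.
- The arm moves only by the tool step_arm, never from a script. Its argument "commands" is one flat list of numbers, 6 for each row, row after row: the shift along the tool's x, y, z in m, then the turn, a rotation vector about the tool's x, y, z in degrees. A call has exactly 10 rows; each row is the pose to reach, as a shift and turn from the pose commanded when the call began, along the tool's axes at that moment; what a row does not reach only later rows make up. A row lasts 1/10 s, in which the tool goes at most 50 mm and 8.59 degrees, less where a joint would pass 70% of its speed; a pose out of reach is approached as far as the arm can. A call with a gripper value outside its range is refused whole. "jaw" is the opening in per cent of the stroke, from 0 (shut) to 100 (fully open), set as the call begins (left out, the last holds). The fingers move at their own pace and stop on an object; "grip_force" is the grip in N (left out, the last holds). Time passes only in rows, so rows that repeat a pose let the fingers close, or fill a call up. It gives the time, the measured TCP pose, the force, the opening and the grip force at its end, in the units of the state.
- manip.sense(): the state, without advancing time (a new reading comes with each control period).
- manip.snapshot(name): name is "scene" or "top"; returns a dict with "pixels" (400x640x3 uint8, blue, green, red), "fx", "fy", "cx", "cy" (pixels), "R" (3x3) and "t" (3): a world point X has camera coordinates R X + t. Camera axes: x right, y down, z forward; pixel columns grow to the right and rows downward; lengths in m; the calibration is good to about 2 mm. A picture is of the moment at which its call begins. There is no depth.
- manip.sign_off(): hands the job in; it is judged then, once.
The state is a dict: "t": time; "q": joint angles; "qd": joint speeds; "tau": joint torques, N m; "tcp_pos": TCP position; "tool_rot": TCP orientation; "force": force on the tool from outside, world axes, zero at the start; "ft_torque": the same for the moment, N m; "finger_gap": opening from 0.0 (shut) to 1.0 (fully open); "gripper_force": force on a finger pad.
Only numpy, scipy, OpenCV 4.12 (cv2) and the standard library are available. Lean on these libraries where they do the work, as an engineer would, in place of code of your own. Each camera call takes 0.05 s, during which the arm holds its last target. There are 200 camera calls.

## Task

I am refitting the clear safety lid to the board test box: pick the lid up by its red handle, bring it over the box so that each of its two hinge knuckles goes between the pair of knuckles on the box's rear edge, and line the holes up so that I can push the hinge pins in. Finish still holding it there, level and still, with its weight on you and not on the box; do not let go. Do not bang the lid into the box, and leave everything else on the bench where it is.

Things in the scene. Friction and masses are not known exactly. Their poses are not given: they have to be found in the camera images.
- lid_handle (a point): Centre of the loose lid's red handle bar; axes as the lid's: y along the bar, x to the hinge edge, z up. Bar 124 mm long (y), 14 mm wide (x), 14 mm high, 26 mm free space under it, between two end legs 96 mm apart inside. It is 47 mm above the lid's underside, over the middle of the lid; the lid balances within a few mm of it. Lid starts flat on the bench.
- lid_hinge_left (a point): Centre of the hole in the lid's left hinge knuckle, a dark steel tube along y: 14 mm outside, 8 mm hole, 20 mm long. From the handle's centre it is +80 mm in the lid's x, +60 mm in y, 38 mm below. The lid: aluminium frame with clear pane, 140 (x) x 180 (y) x 14 mm, 0.35 to 0.6 kg; the knuckle's centre is 10 mm out past its rear edge.
- lid_hinge_right (a point): The same for the lid's right knuckle, at -60 mm in the lid's y. When fitted, the lid points the same way as the box, left knuckle to left hinge, right to right; its rear edge is then 3 mm clear of the box's knuckles, its underside 8 mm above the box's rim and the handle's centre 140 mm above the bench.
- box: Open-topped grey test box fixed to the bench, green board inside, 150 (its x) x 190 (y) x 85 mm high. Origin: centre of its underside. x points from its front panel (sockets, switch) to the hinge side, z up. Two rubber bumpers stand 3 mm above the front corners of its rim, 5 mm below the fitted lid, which touches nothing.
- box_hinge_left (a point): Where the hole of the lid's left knuckle belongs: on the hinge axis, midway between the two knuckles of the box's left hinge, dark steel tubes along y, 14 mm outside, 8 mm hole, 15 mm long, with a gap of 25 mm, open above (2.5 mm spare each side of the lid's knuckle). In the box's frame: x 83, y 60, z 102 mm.
- box_hinge_right (a point): The same for the box's right hinge: x 83, y -60, z 102 mm in the box's frame.
- pin_tray: Low steel tray 75 x 110 x 18 mm holding the two hinge pins, near right. Leave alone. Origin at the centre of its underside.
- hinge_pin1: Brass bullet-nosed hinge pin, 6 mm thick, 73 mm long, lying in the tray. Leave alone.
- hinge_pin2: The other hinge pin, alike, in the tray. Leave alone.
- meter: Yellow multimeter lying flat, 200 x 100 x 55 mm, at the back. Leave alone.
- boards: Stack of green circuit boards, 85 x 120 x 20 mm, at the back. Leave alone.
- power_brick: Black power supply brick, 70 x 150 x 36 mm, at the right. Leave alone.
- screwdriver: Screwdriver with a red grip, 190 mm long, lying near left. Leave alone.
- flux_cleaner: Upright bottle, 56 mm across, 130 mm high, at the left. Leave alone.
- solder_reel: Upright blue and silver solder reel, 56 mm across, 44 mm high, at the near left. Leave alone.
There are look-alikes about, which are no part of the job. Several things look just like the part that bears lid_handle: the one meant starts farthest to the robot's right.

How it is judged:
On the way:
1. the lid is lifted clear of the bench in the gripper (height (world z) of lid_handle above 0.1 m and contact force between the fingers and lid above 2 N), for 0.2 s.
At the end, for the whole second after the job is handed in: Lid held by its handle, level within 5 degrees, still; each lid knuckle hole within 2.5 mm of the box hinge axis (fore-aft and in height), within 4 mm of its gap's middle along the axis; lid presses on the box with under 2 N; all else within 20 mm of its start (x of lid_hinge_left in the frame of box_hinge_left between -0.0025 and 0.0025 m and y of lid_hinge_left in the frame of box_hinge_left between -0.004 and 0.004 m and z of lid_hinge_left in the frame of box_hinge_left between -0.0025 and 0.0025 m and x of lid_hinge_right in the frame of box_hinge_right between -0.0025 and 0.0025 m and y of lid_hinge_right in the frame of box_hinge_right between -0.004 and 0.004 m and z of lid_hinge_right in the frame of box_hinge_right between -0.0025 and 0.0025 m and angle between lid_handle's own z axis and vertical below 0.09 rad and linear speed of lid below 0.01 m/s and contact force between the fingers and lid above 2 N and distance between the grasp point and lid_handle below 0.06 m and contact force between lid and box below 2 N and distance of each of meter, boards, power_brick, pin_tray, hinge_pin1, hinge_pin2, screwdriver, flux_cleaner, solder_reel from where it was at the start of the episode below 0.02 m); the arm keeps its last pose, push and grip.
It fails at once if the lid is banged or forced against the box (over 30 N) (contact force between lid and box above 30 N).
It fails at once if something else on the bench is shifted by more than 20 mm (distance of any of meter, boards, power_brick, pin_tray, hinge_pin1, hinge_pin2, screwdriver, flux_cleaner, solder_reel from where it was at the start of the episode above 0.02 m).
It also fails if it takes over 48 s, if anything falls off the work surface, if the arm or the gripper's body presses on something with over 40 N, if the wrist force passes 120 N, or if a joint passes its speed limit or range.

## Working session

There is one attempt and no reset: what is moved stays moved. The work goes in short steps, Python scripts to look and compute and a tool call to move; the robot and the scene stay as the last step left them, time stands still between calls to the robot, and variables do not carry over. Pictures are saved under pics/ and viewed, at most 10 in all, crops included, and the job is handed in when it is done.

Besides the shell and the picture viewer there is one more tool, called as name(argument=value, ...), one argument or row to a line, values as JSON. step_arm: Moves the arm, as the interface text tells. Its arguments: {"type":"object","properties":{"commands":{"type":"array","items":{"type":"number"}},"jaw":{"type":"number"},"grip_force":{"type":"number"}},"required":["commands"]}

```bash
mkdir -p pics; python3 - <<'E'
from station import manip
import cv2,json,numpy as np
s=manip.sense(); print(s['t'],s['tcp_pos'],s['tool_rot'],s['force'],manip.tcp_to_grasp)
for n in('scene','top'):
    d=manip.snapshot(n); cv2.imwrite(f'pics/{n}0.png',d['pixels'])
    print(n,d['fx'],d['fy'],d['cx'],d['cy'],np.round(d['R'],4).tolist(),np.round(d['t'],4).tolist(), np.round(-np.array(d['R']).T@d['t'],3))
E
```

```text
0.0 [ 0.27550104 -0.56018994  0.2303328 ] [ 9.74028687e-01  2.26421969e-01 -5.35354169e-05 -1.09804745e-03] [ 0.15996366 -0.66800095  0.46289232] 0.0187
scene 411.59504977759843 411.59504977759843 320.33009420713745 202.62273311834193 [[0.6022, 0.7983, -0.0057], [0.6463, -0.4916, -0.5837], [-0.4687, 0.3478, -0.812]] [-0.3899, -0.2512, 1.5869] [ 1.141 -0.364  1.14 ]
top 480.08309859648733 480.08309859648733 331.86282823519525 199.8660672481395 [[0.016, -0.9999, 0.0054], [-0.9831, -0.0167, -0.1821], [0.1822, -0.0024, -0.9833]] [0.0714, 0.5192, 1.5718] [0.223 0.084 1.64 ]
```

View pics/top0.png

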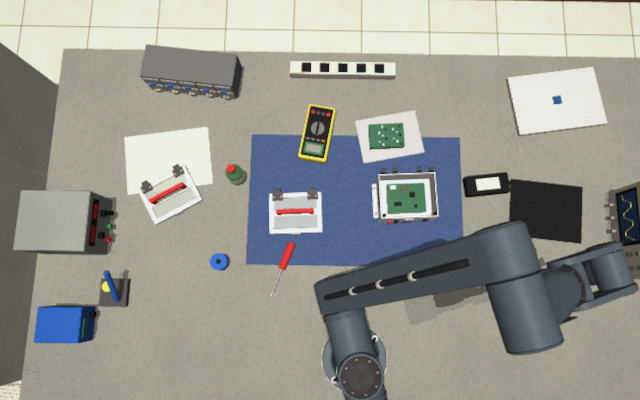

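View pics/scene0.png

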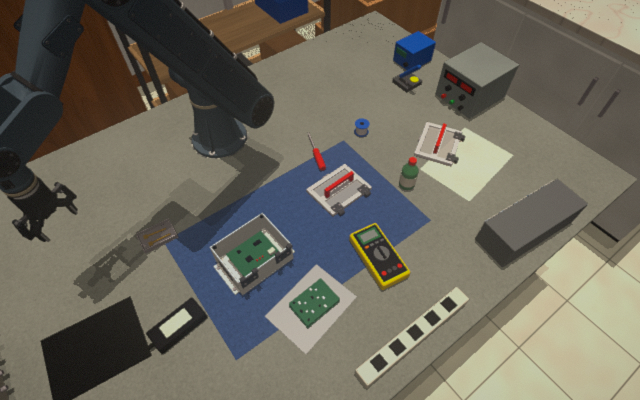

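```bash
python3 - <<'E'
import cv2,numpy as np
t=cv2.imread('pics/top0.png');s=cv2.imread('pics/scene0.png')
def c(im,x,y,w,h,k):return cv2.resize(im[y:y+h,x:x+w],None,fx=k,fy=k,interpolation=cv2.INTER_CUBIC)
a=np.hstack([c(t,260,180,80,60,5),c(t,365,160,80,70,5)[:300]])
# rows
b=np.hstack([c(s,300,160,80,60,5),c(s,205,205,100,100,4)[:300]])
cv2.imwrite('pics/crops.png',np.vstack([a[:300],b[:300]]));print(a.shape,b.shape)
E
```

```text
(300, 800, 3) (300, 800, 3)
```

View pics/crops.png

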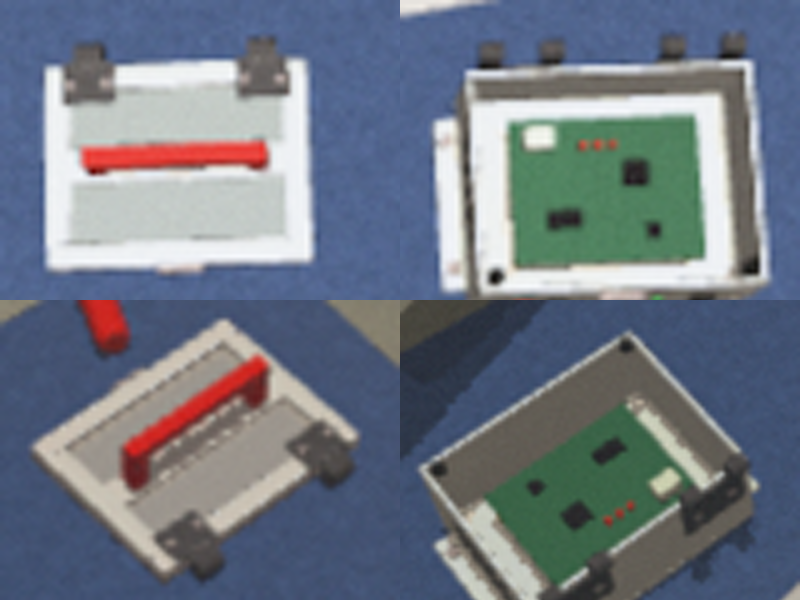

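```bash
cat > h.py <<'E'
import numpy as np,cv2
from scipy.optimize import least_squares
CAM={'scene':(411.59504977759843,320.33009420713745,202.62273311834193,[[0.6022,0.7983,-0.0057],[0.6463,-0.4916,-0.5837],[-0.4687,0.3478,-0.812]],[-0.3899,-0.2512,1.5869]),
'top':(480.08309859648733,331.86282823519525,199.8660672481395,[[0.016,-0.9999,0.0054],[-0.9831,-0.0167,-0.1821],[0.1822,-0.0024,-0.9833]],[0.0714,0.5192,1.5718])}
def proj(n,X):
    f,cx,cy,R,t=CAM[n]; c=np.atleast_2d(X)@np.array(R).T+t
    return c[:,:2]/c[:,2:]*f+[cx,cy]
def world(p,M):
    c,s=np.cos(p[2]),np.sin(p[2]); z=p[3] if len(p)>3 else 0
    return np.atleast_2d(M)@np.array([[c,s,0],[-s,c,0],[0,0,1]])+[p[0],p[1],z]
def crop(off,k,pts): return (np.array(pts,float)+.5)/k-.5+off
def fit(obs,x0):  # obs: list of (cam, model pts, pixels)
    r=lambda p:np.concatenate([(proj(n,world(p,M))-u).ravel() for n,M,u in obs])
    return least_squares(r,x0,loss='soft_l1')
E
python3 - <<'E'
from h import *
L=lambda x,y,z:[x/1e3,y/1e3,z/1e3]
# lid origin: below handle centre, on underside
lid=[('top',np.array([L(70,90,14),L(70,-90,14),L(-70,-90,0),L(-70,90,0),L(0,62,54),L(0,-62,54)]),crop([260,180],5,[(45,65),(306,60),(313,262),(47,268),(82,155),(268,150)])),
('scene',np.array([L(70,90,14),L(70,-90,14),L(-70,-90,14),L(-70,90,14),L(0,-62,54),L(0,62,54)]),crop([300,160],5,[(360,134),(165,271),(33,147),(228,20),(130,146),(262,62)]))]
d=lambda y:L(89.7,y,104.2)
box=[('top',np.array([L(75,95,85),L(75,-95,85),L(-75,-95,85),L(-75,95,85),d(80),d(40),d(-40),d(-80)]),crop([365,160],5,[(67,70),(352,62),(368,285),(70,296),(92,41),(152,40),(274,36),(335,32)])),
('scene',np.array([L(-75,95,85),L(-75,-95,85),L(75,95,85)]),crop([205,205],4,[(228,32),(22,169),(349,155)]))]
for nm,o,x0 in(('lid',lid,[.6,.1,0]),('box',box,[.65,-.15,0])):
    for oo in (o,o[:1],o[1:]):
        f=fit(oo,x0);print(nm,np.round(f.x,4),'deg',np.degrees(f.x[2]).round(2),'rms',np.sqrt(np.mean(f.fun**2)).round(2))
        if oo is o: print(np.round(f.fun.reshape(-1,2),1).tolist())
E
```

```text
lid [0.4797 0.2061 0.0447] deg 2.56 rms 0.5
[[-0.2, 0.1], [-0.2, -0.3], [-0.5, 0.1], [0.1, 0.3], [-0.6, 0.0], [-0.7, 0.0], [0.0, 0.7], [-0.5, 0.9], [-0.5, -0.1], [-0.5, -0.0], [-0.6, 1.3], [0.7, -0.3]]
lid [0.4799 0.2049 0.0414] deg 2.37 rms 0.23
lid [0.4789 0.208  0.0495] deg 2.83 rms 0.5
box [ 0.5318 -0.17    0.0483] deg 2.77 rms 0.55
[[-0.2, 0.1], [-0.3, 0.0], [-0.2, -0.1], [1.5, -0.5], [-0.3, 0.1], [-0.2, -0.1], [-0.3, -0.0], [-0.5, 0.4], [0.5, -0.3], [-1.1, -0.2], [-0.4, 1.2]]
box [ 0.5318 -0.1702  0.044 ] deg 2.52 rms 0.43
box [ 0.5321 -0.1679  0.0696] deg 3.99 rms 0.42
```

step_arm(
  commands=[0.032,-0.028,-0.002,0,0,-6.6,0.064,-0.055,-0.004,0,0,-13.2,0.096,-0.083,-0.006,0,0,-19.8,0.128,-0.111,-0.008,0,0,-26.4,0.16,-0.139,-0.01,0,0,-33,0.192,-0.166,-0.012,0,0,-39.6,0.224,-0.194,-0.014,0,0,-46.2,0.256,-0.222,-0.016,0,0,-52.8,0.288,-0.25,-0.018,0,0,-59.4,0.32,-0.277,-0.02,0,0,-66.2],
  jaw=70,
)

```text
t: 1.1
tcp_pos: [0.4408, -0.1693, 0.2512]
tool_rot: [0.691, 0.723, -0.0, -0.0]
force: [1.0, -0.1, -0.1]
finger_gap: 0.699
gripper_force: 0.0
```

step_arm(
  commands=[0.037,0.006,0.01,0,0,0,0.075,0.011,0.02,0,0,0,0.112,0.017,0.03,0,0,0,0.149,0.022,0.04,0,0,0,0.187,0.028,0.05,0,0,0,0.224,0.034,0.06,0,0,0,0.261,0.039,0.07,0,0,0,0.298,0.045,0.08,0,0,0,0.336,0.05,0.09,0,0,0,0.373,0.056,0.1,0,0,0],
)

```text
t: 2.1
tcp_pos: [0.4808, 0.2054, 0.1506]
tool_rot: [0.692, 0.722, -0.0, -0.0]
force: [0.8, -0.7, 0.3]
finger_gap: 0.699
gripper_force: 0.0
```

```bash
python3 - <<'E'
from station import manip
from h import *
s=manip.sense();print(s['t'],s['tcp_pos'],s['force'])
def c(im,x,y,w,h,k):return cv2.resize(im[y:y+h,x:x+w],None,fx=k,fy=k,interpolation=cv2.INTER_CUBIC)
a=manip.snapshot('top')['pixels'];b=manip.snapshot('scene')['pixels']
cv2.imwrite('pics/s1.png',b)
k=4
cv2.imwrite('pics/above.png',np.hstack([c(b,290,90,100,150,4),c(a,365,155,80,120,5)]))
E
```

```text
2.1 [0.48078235 0.20544972 0.15059509] [ 0.78220961 -0.65484326  0.27022129]
```

View pics/above.png

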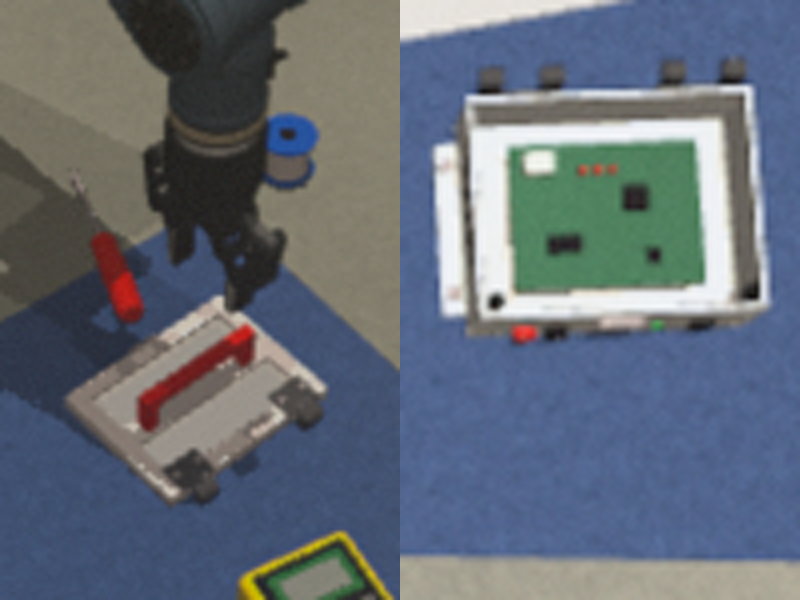

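step_arm(
  commands=[0,0,0.012,0,0,0,0,0,0.024,0,0,0,0,0,0.038,0,0,0,0,0,0.052,0,0,0,0,0,0.066,0,0,0,0,0,0.08,0,0,0,0,0,0.094,0,0,0,0,0,0.106,0,0,0,0,0,0.116,0,0,0,0,0,0.122,0,0,0],
)

```text
t: 3.2
tcp_pos: [0.4808, 0.2031, 0.0282]
tool_rot: [0.693, 0.721, -0.001, -0.0]
force: [-1.2, 0.5, 0.1]
finger_gap: 0.697
gripper_force: 0.0
```

step_arm(
  commands=[0,0,0,0,0,0,0,0,0,0,0,0,0,0,0,0,0,0,0,0,0,0,0,0,0,0,0,0,0,0,0,0,0,0,0,0,0,0,0,0,0,0,0,0,0,0,0,0,0,0,0,0,0,0,0,0,0,0,0,0],
  jaw=0,
  grip_force=60,
)

```text
t: 4.2
tcp_pos: [0.4806, 0.2039, 0.0299]
tool_rot: [0.692, 0.722, -0.0, -0.0]
force: [-2.5, -0.7, 5.9]
finger_gap: 0.151
gripper_force: 60.2
```

step_arm(
  commands=[0,0,-0.003,0,0,0,0,0,-0.01,0,0,0,0,0,-0.022,0,0,0,0,0,-0.038,0,0,0,0,0,-0.056,0,0,0,0,0,-0.076,0,0,0,0,0,-0.096,0,0,0,0,0,-0.114,0,0,0,0,0,-0.126,0,0,0,0,0,-0.13,0,0,0],
  grip_force=90,
)

```text
t: 5.2
tcp_pos: [0.4818, 0.204, 0.1609]
tool_rot: [0.692, 0.722, 0.001, 0.001]
force: [0.2, -0.3, -5.1]
finger_gap: 0.146
gripper_force: 88.0
```

step_arm(
  commands=[0,0,-0.003,0,0,0,0,0,-0.01,0,0,0,0,0,-0.02,0,0,0,0,0,-0.03,0,0,0,0,0,-0.04,0,0,0,0,0,-0.046,0,0,0,0,0,-0.05,0,0,0,0,0,-0.05,0,0,0,0,0,-0.05,0,0,0,0,0,-0.05,0,0,0],
)

```text
t: 6.2
tcp_pos: [0.4808, 0.2038, 0.2089]
tool_rot: [0.692, 0.722, -0.0, -0.0]
force: [-0.0, -0.2, -5.3]
finger_gap: 0.143
gripper_force: 88.0
```

```bash
python3 - <<'E'
from station import manip
from h import *
s=manip.sense();print(s['t'],s['tcp_pos'],s['tool_rot'],s['force'],s['ft_torque'],s['finger_gap'])
def c(im,x,y,w,h,k):return cv2.resize(im[y:y+h,x:x+w],None,fx=k,fy=k,interpolation=cv2.INTER_CUBIC)
a=manip.snapshot('top')['pixels'];b=manip.snapshot('scene')['pixels']
cv2.imwrite('pics/s2.png',b);cv2.imwrite('pics/t2.png',a)
cv2.imwrite('pics/lift.png',np.hstack([c(b,290,70,100,150,4),c(a,245,150,100,150,4)]))
E
```

```text
6.2 [0.48081167 0.20378    0.2088833 ] [ 6.92321720e-01  7.21588743e-01 -4.57306038e-04 -3.36463788e-04] [-0.03985723 -0.22059555 -5.27895044] [ 0.00421695 -0.02048332  0.02490994] 0.14331490455327356
```

View pics/lift.png

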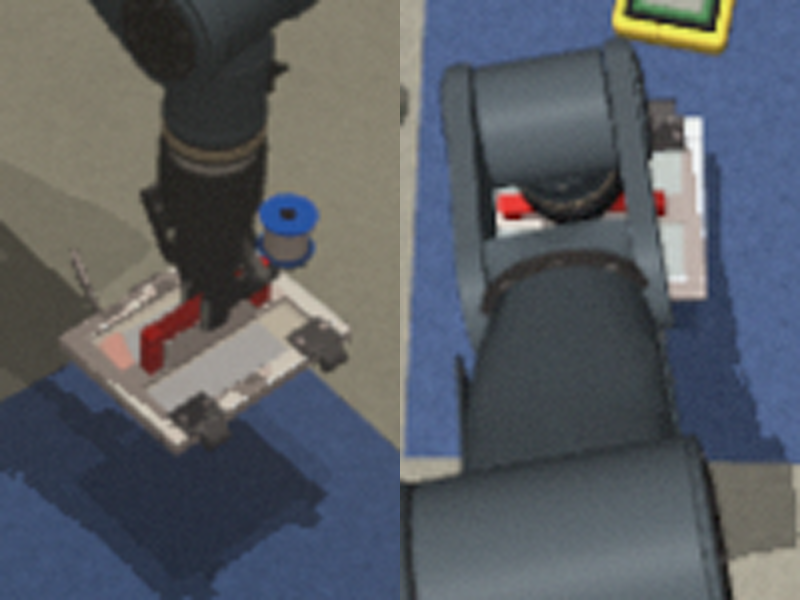

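step_arm(
  commands=[-0.006,0.001,0,0,0,0,-0.018,0.002,0,0,0,0,-0.036,0.004,0,0,0,0,-0.06,0.006,0,0,0,0,-0.084,0.009,0,0,0,0,-0.108,0.011,0,0,0,0,-0.132,0.014,0,0,0,0,-0.156,0.016,0,0,0,0,-0.18,0.019,0,0,0,0,-0.204,0.021,0,0,0,0],
)

```text
t: 7.3
tcp_pos: [0.5107, -0.0012, 0.2093]
tool_rot: [0.693, 0.721, -0.0, 0.0]
force: [0.9, 1.2, -6.4]
finger_gap: 0.146
gripper_force: 88.0
```

step_arm(
  commands=[-0.024,0.003,0,0,0,0,-0.048,0.005,0,0,0,0,-0.072,0.007,0,0,0,0,-0.096,0.01,0,0,0,0,-0.118,0.012,0,0,0,0,-0.138,0.014,0,0,0,0,-0.154,0.016,0,0,0,0,-0.166,0.017,0,0,0,0,-0.172,0.018,0,0,0,0,-0.174,0.018,0,0,0,0],
)

```text
t: 8.3
tcp_pos: [0.5358, -0.1727, 0.2092]
tool_rot: [0.693, 0.721, 0.0, -0.0]
force: [-0.8, 1.0, -6.1]
finger_gap: 0.145
gripper_force: 87.9
```

```bash
python3 - <<'E'
from station import manip
from h import *
s=manip.sense();print(s['t'],s['tcp_pos'],s['tool_rot'],s['force'],s['ft_torque'],s['finger_gap'])
def c(im,x,y,w,h,k):return cv2.resize(im[y:y+h,x:x+w],None,fx=k,fy=k,interpolation=cv2.INTER_CUBIC)
a=manip.snapshot('top')['pixels'];b=manip.snapshot('scene')['pixels']
cv2.imwrite('pics/s3.png',b);cv2.imwrite('pics/t3.png',a)
cv2.imwrite('pics/stage.png',np.hstack([c(b,210,180,100,150,4),c(a,355,130,100,150,4)]))
E
```

```text
8.3 [ 0.53583264 -0.17267516  0.20921723] [ 6.92541808e-01  7.21377728e-01  7.33156488e-05 -1.10814646e-04] [-0.83162379  1.02988764 -6.09442796] [-0.0035061   0.01145041 -0.04676794] 0.14471635465278287
```

View pics/stage.png

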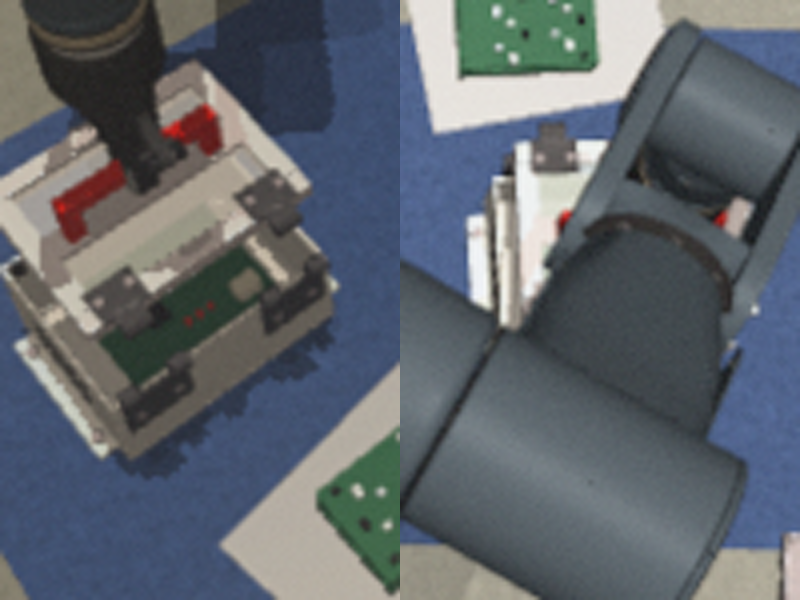

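```bash
cat > rapid.py <<'E'
from h import *
from scipy.ndimage import map_coordinates
def rapid(obs,p,it=15,w=2.5,free=(0,1,2)):
    """obs: list of (cam, gray img, list of 3D segments); p=[x,y,yaw,z]"""
    p=np.array(p,float); s=np.arange(-w,w+.01,.1); free=list(free)
    for i in range(it):
        O=[]
        for n,im,segs in obs:
            for a,b in segs:
                T=np.linspace(.06,.94,40)[:,None]; M=np.array(a)*(1-T)+np.array(b)*T
                u=proj(n,world(p,M)); d=u[-1]-u[0]; N=np.array([-d[1],d[0]])/np.hypot(*d)
                q=u[:,None]+s[None,:,None]*N
                v=map_coordinates(im,[q[...,1],q[...,0]],order=1,mode='nearest')
                g=np.abs(np.gradient(cv2.GaussianBlur(v,(9,1),0),axis=1)).mean(0)*np.exp(-(s/2.5)**2)
                k=g.argmax(); O.append((n,M[[0,-1]],u[[0,-1]]+s[k]*N,N,s[k]))
        def r(x):
            pp=p.copy(); pp[free]=x
            return np.concatenate([(proj(n,world(pp,M))-u)@N for n,M,u,N,_ in O])
        f=least_squares(r,p[free],loss='soft_l1',f_scale=.5); p[free]=f.x
    return p,np.round(f.fun.reshape(-1,2).mean(1),2)
E
cat > m.py <<'E'
from rapid import *
g=lambda f:cv2.imread(f)[...,0].astype(float)*0+cv2.imread(f).max(2).astype(float)
T0,S0,S1=g('pics/top0.png'),g('pics/scene0.png'),g('pics/s1.png')
def rect(X,Y,z):
    c=[(X,Y,z),(X,-Y,z),(-X,-Y,z),(-X,Y,z)];c=np.array(c)/1e3
    return [(c[i],c[(i+1)%4]) for i in range(4)]
K=lambda y0,y1,x,z:(np.array([x,y0,z])/1e3,np.array([x,y1,z])/1e3)
box=rect(75,95,85)
kt=[K(y-7.5,y+7.5,89.7,104.2) for y in(80,40,-40,-80)]
lid=rect(70,90,14); h=[K(-62,62,7,54)]
if __name__=='__main__':
    for nm,o,p in [('box',[('top',T0,box+kt),('scene',S0,box)],[.532,-.17,.045,0]),('box top',[('top',T0,box+kt)],[.532,-.17,.045,0]),('box sc',[('scene',S0,box)],[.532,-.17,.045,0]),('box sc1',[('scene',S1,box)],[.532,-.17,.045,0]),
      ('lid',[('top',T0,lid[:2]+lid[3:]+h),('scene',S0,lid)],[.48,.2055,.043,0]),('lid top',[('top',T0,lid[:2]+lid[3:]+h)],[.48,.2055,.043,0]),('lid sc',[('scene',S0,lid)],[.48,.2055,.043,0]),('lid sc1',[('scene',S1,lid)],[.48,.2055,.043,0])]:
        q,r=rapid(o,p);print(nm,q.round(4),np.degrees(q[2]).round(2),r)
E
python3 m.py
```

```text
box [ 0.5324 -0.1689  0.0438  0.    ] 2.51 [ 0.18 -0.89  0.52 -0.21 -0.07  0.13 -0.18  0.11 -0.22  0.21 -0.88 -0.01]
box top [ 0.5321 -0.1678  0.0447  0.    ] 2.56 [ 0.19 -0.6   0.41 -0.6  -0.1   0.1  -0.18  0.02]
box sc [ 0.5332 -0.1693  0.0445  0.    ] 2.55 [-0.48  0.14 -0.62  0.16]
box sc1 [ 0.5332 -0.1693  0.0445  0.    ] 2.55 [-0.48  0.14 -0.62  0.16]
lid [0.4791 0.2062 0.0435 0.    ] 2.49 [ 0.17  0.3   0.    0.03 -0.13 -0.1   0.02  0.2 ]
lid top [0.4794 0.2055 0.043  0.    ] 2.46 [0.05 0.2  0.2  0.05]
lid sc [0.4786 0.207  0.043  0.    ] 2.46 [-0.05 -0.   -0.05  0.  ]
lid sc1 [0.4788 0.2068 0.043  0.    ] 2.46 [-0.05  0.09 -0.05  0.11]
```

```bash
python3 - <<'E'
from m import *
S3,T3=g('pics/s3.png'),g('pics/t3.png')
p=[.536,-.170,.042,.179]
seg=lid[:1]+lid[1:2]+lid[3:]  # rear,right,left top edges
for o,fr in [(([('scene',S3,seg)]),(0,1,2)),(([('scene',S3,seg)]),(0,1,2,3)),(([('scene',S3,seg),('top',T3,lid[:1])]),(0,1,2,3))]:
    q,r=rapid(o,p,free=fr);print(q.round(4),np.degrees(q[2]).round(2),r)
E
```

```text
[ 0.536  -0.1692  0.0418  0.179 ] 2.4 [0. 0. 0.]
[ 0.5363 -0.1693  0.0418  0.1796] 2.4 [0. 0. 0.]
[ 0.5374 -0.1696  0.0418  0.1812] 2.4 [0. 0. 0. 0.]
```

step_arm(
  commands=[0,0,0.002,0,0,0,0,0,0.008,0,0,-0.1,0,0,0.016,0,0,-0.15,0,0,0.025,0,0,-0.15,0,0,0.034,0,0,-0.15,0,0,0.042,0,0,-0.15,0,0,0.048,0,0,-0.15,0,0,0.052,0,0,-0.15,0,0,0.054,0,0,-0.15,0,0,0.054,0,0,-0.15],
)

```text
t: 9.4
tcp_pos: [0.5358, -0.1723, 0.1551]
tool_rot: [0.691, 0.722, -0.0, -0.0]
force: [0.2, 1.4, -5.9]
finger_gap: 0.142
gripper_force: 87.9
```

```bash
python3 - <<'E'
from station import manip
from m import *
s=manip.sense();print(s['t'],s['tcp_pos'],s['tool_rot'],s['force'],s['ft_torque'])
a=manip.snapshot('top')['pixels'];b=manip.snapshot('scene')['pixels']
cv2.imwrite('pics/s4.png',b);cv2.imwrite('pics/t4.png',a)
p=[.536,-.170,.043,s['tcp_pos'][2]-.0299]
seg=lid[:1]+lid[1:2]+lid[3:]
S4=g('pics/s4.png')
for fr in((0,1,2),(0,1,2,3)):
    q,r=rapid([('scene',S4,seg)],p,free=fr);print(q.round(4),np.degrees(q[2]).round(2),r)
def c(im,x,y,w,h,k):return cv2.resize(im[y:y+h,x:x+w],None,fx=k,fy=k,interpolation=cv2.INTER_CUBIC)
ov=c(b,215,215,85,85,7)
def draw(im,n,off,k,P,q,col):
    u=((proj(n,world(q,P))-off+.5)*k-.5).astype(int); cv2.line(im,tuple(map(int,u[0])),tuple(map(int,u[1])),col,1)
bx=[.5328,-.1691,.0445,0]
for y in(60,-60):
    for (y0,y1) in((y+12.5,y+27.5),(y-27.5,y-12.5)):
        for x,z in((76,102),(90,102),(83,109)): draw(ov,'scene',[215,215],7,np.array(K(y0,y1,x,z)),bx,(0,255,0))
    for x,z in((73,9),(87,9),(80,16)): draw(ov,'scene',[215,215],7,np.array(K(y-10,y+10,x,z)),q,(0,255,255))
for a_ in box: draw(ov,'scene',[215,215],7,np.array(a_),bx,(255,255,0))
for a_ in lid: draw(ov,'scene',[215,215],7,np.array(a_),q,(255,0,255))
cv2.imwrite('pics/ov4.png',ov)
E
```

```text
9.4 [ 0.5358355  -0.17226114  0.15514577] [ 6.91394345e-01  7.22477579e-01 -2.94713788e-05 -8.32715004e-05] [ 0.16030115  1.3554825  -5.93108761] [-0.02837226  0.0001775  -0.02688934]
[ 0.5363 -0.169   0.0427  0.1252] 2.45 [-0.    0.05  0.06]
[ 0.5375 -0.1694  0.0427  0.1275] 2.45 [0. 0. 0.]
```

View pics/ov4.png

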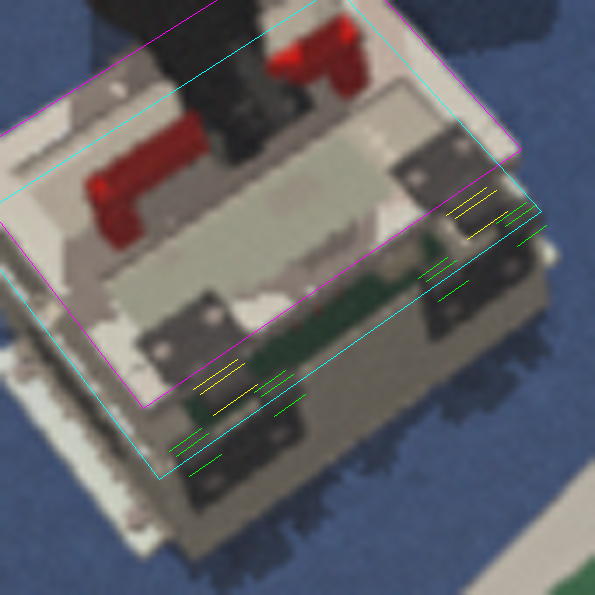

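step_arm(
  commands=[0,0,0.001,0,0,0,0,0,0.004,0,0,0,0,0,0.008,0,0,0,0,0,0.012,0,0,0,0,0,0.016,0,0,0,0,0,0.02,0,0,0,0,0,0.023,0,0,0,0,0,0.026,0,0,0,0,0,0.028,0,0,0,0,0,0.03,0,0,0],
)

```text
t: 10.5
tcp_pos: [0.5359, -0.1723, 0.1252]
tool_rot: [0.691, 0.722, 0.0, 0.0]
force: [-0.0, -0.4, -5.6]
finger_gap: 0.143
gripper_force: 87.9
```

```bash
python3 - <<'E'
from station import manip
from m import *
s=manip.sense();print(s['t'],s['tcp_pos'],s['tool_rot'],s['force'],s['ft_torque'])
a=manip.snapshot('top')['pixels'];b=manip.snapshot('scene')['pixels']
cv2.imwrite('pics/s5.png',b);cv2.imwrite('pics/t5.png',a)
p=[.536,-.169,.043,s['tcp_pos'][2]-.0299]
seg=lid[:1]+lid[1:2]+lid[3:]
S5,S4,T5=g('pics/s5.png'),g('pics/s4.png'),g('pics/t5.png')
for fr in((0,1,2),(0,1,2,3)):
    q,r=rapid([('scene',S5,seg)],p,free=fr);print('lid',q.round(4),np.degrees(q[2]).round(2),r)
    print(' bench lid',rapid([('scene',S1,seg)],[.479,.207,.043,0],free=fr)[0].round(4),' box',rapid([('scene',S1,box)],[.533,-.169,.0445,0],free=fr)[0].round(4))
def c(im,x,y,w,h,k):return cv2.resize(im[y:y+h,x:x+w],None,fx=k,fy=k,interpolation=cv2.INTER_CUBIC)
def draw(im,n,off,k,P,q,col):
    u=((proj(n,world(q,P))-off+.5)*k-.5).astype(int); cv2.line(im,tuple(map(int,u[0])),tuple(map(int,u[1])),col,1)
o=c(b,225,225,80,75,5); o2=c(a,365,155,80,60,5)
cv2.imwrite('pics/ov5.png',np.hstack([np.pad(o,((0,0),(0,0),(0,0))),np.pad(o2,((0,75),(0,0),(0,0)))]))
E
```

```text
10.5 [ 0.53588302 -0.1722508   0.12515902] [6.91387764e-01 7.22483880e-01 1.09182380e-05 4.58614738e-05] [-0.0167739  -0.40588712 -5.6421757 ] [ 0.02374052 -0.00442121  0.00983988]
lid [ 0.5363 -0.1689  0.0429  0.0953] 2.46 [0. 0. 0.]
 bench lid [0.4783 0.2067 0.0431 0.    ]  box [ 0.5332 -0.1693  0.0444  0.    ]
lid [ 0.5355 -0.1685  0.0429  0.0937] 2.46 [0. 0. 0.]
 bench lid [0.4798 0.2056 0.0431 0.0023]  box [ 0.5308 -0.1686  0.0443 -0.0048]
```

View pics/ov5.png

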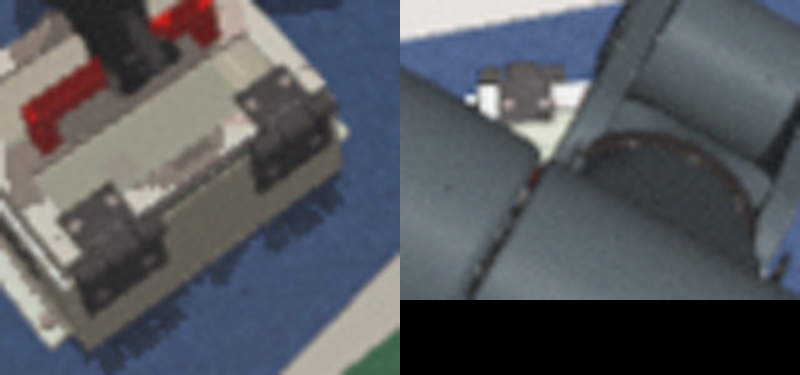

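```bash
python3 - <<'E'
from m import *
def edges(f,cols,r0=162,r1=178):
    im=g(f); out=[]
    for c in cols:
        v=im[r0:r1,c]; m=(v[:3].mean()+v.min())/2; i=np.where(v<m)[0][0]; out.append(round(r0+i-1+(v[i-1]-m)/(v[i-1]-v[i]),2))
    return out
cols=range(379,400)
print(list(cols));print('t5',edges('pics/t5.png',cols))
im=g('pics/t5.png');print(im[164:176,379:400].astype(int))
bx=[.5323,-.169,.0445,0]; ld=[.5362,-.169,.0429,.0953]
for y in(87.5,72.5,47.5,32.5): print('box',y,proj('top',world(bx,np.array([[89.7,y,104.2]])/1e3)).round(2))
for y in(70,50): print('lid',y,proj('top',world(ld,np.array([[86.7,y,11.2]])/1e3)).round(2))
E
```

```text
[379, 380, 381, 382, 383, 384, 385, 386, 387, 388, 389, 390, 391, 392, 393, 394, 395, 396, 397, 398, 399]
t5 [np.float64(175.7), np.float64(175.64), np.float64(168.3), np.float64(167.94), np.float64(167.88), np.float64(167.87), np.float64(167.83), np.float64(167.13), np.float64(166.75), np.float64(166.51), np.float64(166.65), np.float64(166.79), np.float64(166.7), np.float64(167.18), np.float64(167.51), np.float64(167.44), np.float64(167.25), np.float64(167.27), np.float64(167.24), np.float64(167.5), np.float64(165.71)]
[[145 142 142 141 145 141 137 138 142 142 144 141 139 139 139 141 142 143
  143 143 141]
 [149 142 138 144 145 147 140 142 135 136 142 143 142 142 140 138 142 140
  141 143 143]
 [147 142 142 146 145 145 145 140 140 136 139 145 142 142 142 138 143 145
  141 137 139]
 [143 144 143 144 143 146 141 118 106 103 106 107 103 117 127 127 123 121
  123 137 142]
 [138 133 119 110 107 108 113  87  85  94  93  90  91  94 100 100  96  95
  108 134 143]
 [144 115  96  92  90  88 102  87  92  99  97  96  98  86  92  97  97  97
  100 135 146]
 [146 119  94  94  91  95 106  91  87  97  98  98 102  95  89  88  90  84
   94 127 145]
 [140 111  82  83  80  86  95  92  95  98 102 103 109 109 103  95 122 125
  133 164 178]
 [139 149 194 212 215 151  97  97  98  99  96 100 101 104  99  99 171 215
  222 225 228]
 [141 155 226 240 241 181 103  96  98 100 101 101 100 101  99 101 186 235
  240 242 241]
 [223 168 222 242 240 184  99 111 106  98  96 102  98 101 113 122 184 230
  237 238 240]
 [177 141 215 240 240 180 132 172 146 103  94  97  98 119 166 164 152 222
  237 237 240]]
box 87.5 [[380.24 167.69]]
box 72.5 [[384.79 167.57]]
box 47.5 [[392.36 167.37]]
box 32.5 [[396.9  167.25]]
lid 70 [[385.71 167.07]]
lid 50 [[391.77 166.92]]
```

step_arm(
  commands=[0,0,0.001,0,0,0,0,0,0.002,0,0,0,0,0,0.002,0,0,0,0,0.0005,0.002,0,0,0,0,0.001,0.002,0,0,0,0,0.0015,0.002,0,0,0,0,0.002,0.002,0,0,0,0,0.002,0.002,0,0,0,0,0.002,0.002,0,0,0,0,0.002,0.002,0,0,0],
)

```text
t: 11.6
tcp_pos: [0.537, -0.1721, 0.1232]
tool_rot: [0.691, 0.723, -0.001, -0.001]
force: [-3.6, -3.1, -4.4]
finger_gap: 0.142
gripper_force: 88.2
```

step_arm(
  commands=[0,0,0,0,0,0,0,0.0003,0,0,0,0,0,0.0005,0,0,0,0,0,0.0008,0,0,0,0,0,0.001,0,0,0,0,0,0.001,0,0,0,0,0,0.001,0,0,0,0,0,0.001,0,0,0,0,0,0.001,0,0,0,0,0,0.001,0,0,0],
)

```text
validation failed for argument at $.co...
```

```bash
python3 - <<'E'
from station import manip
import time
s=manip.sense();print(s['t'],s['tcp_pos'],s['tool_rot'],s['force'],s['ft_torque'])
E
```

```text
11.6 [ 0.5370326  -0.17210209  0.12318011] [ 6.91189812e-01  7.22672727e-01 -5.56387041e-04 -6.81735217e-04] [-3.55144392 -3.05593981 -4.40759812] [-0.26163631  0.82131019  0.24717043]
```

step_arm(
  commands=[0,-0.0005,0,0,0,0,0,-0.001,0,0,0,0,0,-0.0015,0,0,0,0,0,-0.002,0,0,0,0,0,-0.0025,0,0,0,0,0,-0.003,0,0,0,0,0,-0.0037,0,0,0,0,0,-0.0037,0,0,0,0,0,-0.0037,0,0,0,0,0,-0.0037,0,0,0,0],
)

```text
t: 12.6
tcp_pos: [0.5342, -0.1723, 0.1234]
tool_rot: [0.691, 0.722, 0.0, 0.0]
force: [-0.1, 0.4, -6.0]
finger_gap: 0.147
gripper_force: 88.0
```

```bash
python3 - <<'E'
from station import manip
from m import *
s=manip.sense();print(s['t'],s['tcp_pos'],s['tool_rot'],s['force'],s['ft_torque'])
acc={}
for n in('top','scene'):
    acc[n]=np.mean([manip.snapshot(n)['pixels'].astype(float) for _ in range(6)],0); cv2.imwrite(f'pics/{n}6.png',acc[n])
s=manip.sense();print(s['t'],s['tcp_pos'],s['force'],s['ft_torque'])
seg=lid[:1]+lid[1:2]+lid[3:]
print(rapid([('scene',acc['scene'].max(2),seg)],[.5342,-.169,.043,.0933])[0].round(4))
print(acc['top'].max(2)[164:174,379:400].astype(int))
E
```

```text
12.6 [ 0.53424313 -0.17231217  0.12336367] [6.91419613e-01 7.22453386e-01 7.99450124e-05 1.33441295e-04] [-0.06109491  0.35713906 -6.03023898] [-0.05461534  0.06079022 -0.04403557]
13.2 [ 0.53411667 -0.17227105  0.12330761] [-0.0629087  -0.24630826 -5.46774043] [-0.0059875   0.04859074  0.03801836]
[ 0.5345 -0.1688  0.0429  0.0933]
[[146 142 138 142 144 141 136 137 140 142 145 142 139 141 141 139 140 141
  141 141 144]
 [147 140 138 143 147 144 142 139 134 137 141 144 142 141 140 138 140 141
  141 143 143]
 [146 142 140 144 144 146 145 141 137 137 139 143 141 142 142 138 141 143
  143 143 140]
 [145 145 144 146 143 145 142 133 128 124 119 114 114 135 136 127 127 120
  123 138 141]
 [142 132 119 109 104 106 113 100  94  94  88  84  85 102 104  98  97  90
  104 133 143]
 [143 117  95  93  90  90 101  85  87  94  95  95  95  83  88  97  95  94
  101 133 144]
 [145 117  93  96  96  94 107  90  89  98  98  98  98  85  83  91  90  84
   92 130 145]
 [140 113  84  81  81  84 104  92  94 102 101 101  99  93  83  80  76  61
   81 129 143]
 [138 100  84 103 109  94  92  98 103 105 108 106 105 105  96  92 141 182
  207 220 220]
 [142 127 191 219 219 153  95 101  99 100 103 103 102 102 101  99 179 228
  239 240 241]][ WARN:0@5.578] global loadsave.cpp:1063 imwrite_ Unsupported depth image for selected encoder is fallbacked to CV_8U.
```

step_arm(
  commands=[0.0005,0,0,0,0,0,0.001,0,0,0,0,0,0.0015,0,0,0,0,0,0.002,0,0,0,0,0,0.0025,0,0,0,0,0,0.0025,0,0,0,0,0,0.0025,0,0,0,0,0,0.0025,0,0,0,0,0,0.0025,0,0,0,0,0,0.0025,0,0,0,0,0],
)

```text
t: 14.2
tcp_pos: [0.534, -0.1698, 0.1233]
tool_rot: [0.691, 0.722, 0.0, -0.0]
force: [0.3, 0.0, -5.0]
finger_gap: 0.146
gripper_force: 88.0
```

step_arm(
  commands=[-0.001,0,0,0,0,0,-0.002,0,0,0,0,0,-0.003,0,0,0,0,0,-0.0035,0,0,0,0,0,-0.004,0,0,0,0,0,-0.0045,0,0,0,0,0,-0.005,0,0,0,0,0,-0.005,0,0,0,0,0,-0.005,0,0,0,0,0,-0.005,0,0,0,0,0],
)

```text
t: 15.2
tcp_pos: [0.5341, -0.1746, 0.1233]
tool_rot: [0.691, 0.723, -0.0, -0.0]
force: [-0.3, 1.2, -5.7]
finger_gap: 0.145
gripper_force: 88.0
```

step_arm(
  commands=[0.001,0,0,0,0,0,0.002,0,0,0,0,0,0.0025,0,0,0,0,0,0.0025,0.0005,0,0,0,0,0.0025,0.001,0,0,0,0,0.0025,0.0015,0,0,0,0,0.0025,0.002,0,0,0,0,0.0025,0.002,0,0,0,0,0.0025,0.002,0,0,0,0,0.0025,0.002,0,0,0,0],
)

```text
t: 16.2
tcp_pos: [0.5361, -0.1722, 0.1233]
tool_rot: [0.691, 0.722, 0.0, -0.0]
force: [0.5, 0.3, -5.9]
finger_gap: 0.145
gripper_force: 88.0
```

step_arm(
  commands=[0,0.0003,0,0,0,0,0,0.0006,0,0,0,0,0,0.0008,0,0,0,0,0,0.0008,0,0,0,0,0,0.0008,0,0,0,0,0,0.0008,0,0,0,0,0,0.0008,0,0,0,0,0,0.0008,0,0,0,0,0,0.0008,0,0,0,0,0,0.0008,0,0,0,0],
)

```text
t: 17.2
tcp_pos: [0.5367, -0.1722, 0.1233]
tool_rot: [0.691, 0.723, -0.0, -0.0]
force: [-1.6, -0.9, -4.3]
finger_gap: 0.142
gripper_force: 88.1
```

```bash
python3 - <<'E'
from station import manip
s=manip.sense();print(s['t'],s['tcp_pos'],s['tool_rot'],s['force'],s['ft_torque'])
E
```

```text
17.2 [ 0.53674602 -0.17221393  0.12327188] [ 6.91320506e-01  7.22548203e-01 -1.81132261e-04 -1.37384342e-04] [-1.58258232 -0.86246461 -4.30585959] [-0.18043463  0.39789862  0.11554504]
```

step_arm(
  commands=[0,-0.001,0,0,0,0,0,-0.002,0,0,0,0,0,-0.0032,0,0,0,0,0,-0.0032,0.001,0,0,0,0,-0.0032,0.002,0,0,0,0,-0.0032,0.003,0,0,0,0,-0.0032,0.004,0,0,0,0,-0.0032,0.004,0,0,0,0,-0.0032,0.004,0,0,0,0,-0.0032,0.004,0,0,0],
)

```text
t: 18.2
tcp_pos: [0.5338, -0.1723, 0.1193]
tool_rot: [0.691, 0.722, 0.0, 0.0]
force: [-0.1, 0.1, -5.9]
finger_gap: 0.142
gripper_force: 88.0
```

step_arm(
  commands=[0,0,0.0004,0,0,0,0,0,0.0008,0,0,0,0,0,0.0012,0,0,0,0,0,0.0016,0,0,0,0,0,0.0018,0,0,0,0,0,0.0018,0,0,0,0,0,0.0018,0,0,0,0,0,0.0018,0,0,0,0,0,0.0018,0,0,0,0,0,0.0018,0,0,0],
)

```text
t: 19.2
tcp_pos: [0.534, -0.1723, 0.1177]
tool_rot: [0.691, 0.722, 0.0, 0.0]
force: [0.6, 0.8, -1.5]
finger_gap: 0.144
gripper_force: 88.5
```

```bash
python3 - <<'E'
from station import manip
s=manip.sense();print(s['t'],s['tcp_pos'],s['tool_rot'],s['force'],s['ft_torque'])
E
```

```text
19.2 [ 0.5339777  -0.17232162  0.1177006 ] [6.91388977e-01 7.22482663e-01 1.48094566e-04 2.49120744e-04] [ 0.59280055  0.84767287 -1.48923648] [0.11952284 0.05487491 0.01203776]
```

step_arm(
  commands=[0,0,-0.001,0,0,0,0,0,-0.002,0,0,0,0,0,-0.003,0,0,0,0,0,-0.004,0,0,0,0,0,-0.005,0,0,0,0,0,-0.0055,0,0,0,0,0,-0.0055,0,0,0,0,0,-0.0055,0,0,0,0,0,-0.0055,0,0,0,0,0,-0.0055,0,0,0],
)

```text
t: 20.2
tcp_pos: [0.5337, -0.1723, 0.123]
tool_rot: [0.691, 0.722, 0.0, -0.0]
force: [-0.5, -1.1, -5.1]
finger_gap: 0.142
gripper_force: 88.0
```

```bash
python3 - <<'E'
from station import manip
from m import *
a=manip.snapshot('top')['pixels'];b=manip.snapshot('scene')['pixels']
s=manip.sense();print(s['t'],s['tcp_pos'],s['tool_rot'],s['force'],s['ft_torque'],abs(s['qd']).max() if hasattr(s['qd'],'max') else s['qd'])
seg=lid[:1]+lid[1:2]+lid[3:]
q,r=rapid([('scene',b.max(2).astype(float),seg)],[.534,-.169,.043,.093]);print(q.round(4),r)
c=lambda im,x,y,w,h,k:cv2.resize(im[y:y+h,x:x+w],None,fx=k,fy=k,interpolation=cv2.INTER_CUBIC)
cv2.imwrite('pics/fin.png',np.hstack([c(b,225,225,80,75,5),c(a,365,155,80,75,5)]))
E
```

```text
20.3 [ 0.53372574 -0.17228217  0.12301028] [ 6.91344241e-01  7.22525530e-01 -1.73154761e-06  1.41322429e-06] [-0.66779901  0.19198799 -3.99043799] [0.0146769  0.04284202 0.02356578] 0.0026320855162103745
[ 0.5343 -0.1688  0.0429  0.093 ] [0. 0. 0.]
```

View pics/fin.png

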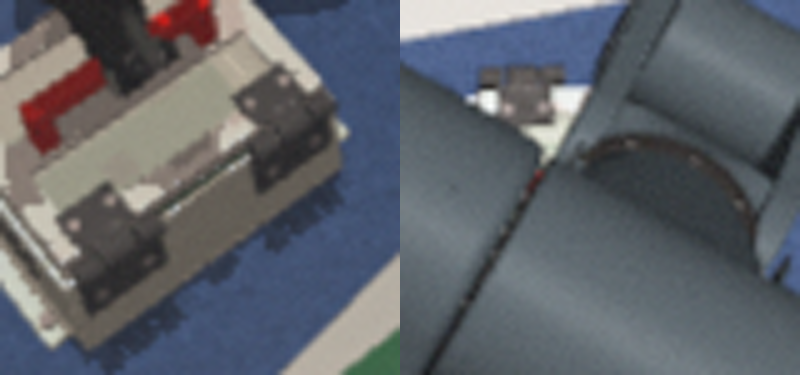

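step_arm(
  commands=[0,0,0,0,0,0,0,0,0,0,0,0,0,0,0,0,0,0,0,0,0,0,0,0,0,0,0,0,0,0,0,0,0,0,0,0,0,0,0,0,0,0,0,0,0,0,0,0,0,0,0,0,0,0,0,0,0,0,0,0],
)

```text
t: 21.3
tcp_pos: [0.5337, -0.1723, 0.123]
tool_rot: [0.691, 0.722, 0.0, -0.0]
force: [0.2, 0.1, -5.3]
finger_gap: 0.146
gripper_force: 88.0
```

```bash
python3 - <<'E'
from station import manip
import numpy as np
F=[]
for _ in range(5): manip.snapshot('top'); F.append(manip.sense()['force'])
print(np.mean(F,0),np.std(F,0))
if abs(np.mean(F,0)[2]+5.5)<1: print(manip.sign_off())
E
```

```text
[-0.03347375  0.15167273 -5.25612424] [0.46562662 0.21799549 0.25425375]
the job is handed in; nothing more can be done
None
```

The job is handed in (no verdict came back): I'm holding the lid by its red handle, level and still, with both knuckles in their gaps. The holes were lined up by camera and light touches on the box of about 5 N or less, the force readings show its full weight on the arm, and I moved nothing else on the bench.

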